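# Tip a carton onto the sizing board, home it and record

### The job

The tall carton stands on end on the parcel-sizing board: push it over so that it lies flat on its broad side with its top towards the stop rail, then push it along the board until its whole end is flush against the stop, and only then press the round button beyond the stop all the way down and let go. Only push and press: do not lift or carry the carton, and leave everything else standing where it is.

Things in the scene. Friction and masses are not known exactly. Their poses are not given: they have to be found in the camera images.
- board: The plywood sizing board, fixed to the table: 260 (x) x 400 (y) x 12 thick. Origin: centre of its underside, on the table; its z is up. Its +y runs along the board towards the stop, an aluminium rail across the +y end: inner face at y = +182, 18 thick, top 48 above the table. Board's upper face 12 above the table. The other end is open.
- carton: The tall cardboard carton, loose, standing on end on the board: 100 (its x) x 60 (its y) x 140 (its z, up at the start), 0.3 to 0.65 kg, mass in its middle. Origin: centre of the face it stands on at the start. Its +y face (broad, 100 x 140) looks towards the stop within 0.1 rad and becomes the underside. Once down, 35 to 115 mm are left to the stop.
- carton_mid (a point): Centre of the carton. 82 above the table when it stands, 42 when it lies on a broad side, 62 when on a narrow side. The carton has friction on the board: pushed high up it tips, pushed low down it slides; about 23 degrees past upright it falls by itself.
- carton_top (a point): Centre of the carton's top end face (100 x 60), 140 from its origin; this is the face that has to meet the stop.
- carton_edge (a point): Middle of the carton's lower edge on the stop side (30 from its origin, along its +y): the edge over which it tips. It stays down on the board, 12 above the table, when the carton is tipped and slid; more than 32 above the table counts as lifted.
- record_top (a point): Centre of the top of the round record button, 32 dia, on a grey plastic console 100 x 64 x 28 tall that is fixed on the table just beyond the stop. Pressed straight down.
- record (a joint): Travel of the record button in m: 0 is up, 0.006 fully down; springs back; about 5 N holds it fully down.
- spray: Bystander, to be left alone: a grey spray can, 56 dia x 130 tall. Origin: centre of its underside.
- oil: Bystander, to be left alone: a grey round bottle, 60 dia x 150 tall. Origin: centre of its underside.
- mug: Bystander, to be left alone: a white mug, 72 dia x 85 tall. Origin: centre of its underside.
- taperoll: Bystander, to be left alone: a roll of tape lying flat, 96 outside dia x 48 tall. Origin: centre of its underside.
- squat: Bystander, to be left alone: a low carton, 90 x 120 x 60 tall, on the table beyond the far side of the board. Origin: centre of its underside.
- wrench: Bystander, to be left alone: a 120 long steel wrench lying on the board along its robot-side edge. Origin: middle of its length, underneath.
- bladepack: Bystander, to be left alone: a little carton 30 x 60 x 22 tall, lying on the board along its robot-side edge. Origin: centre of its underside.
There are look-alikes about, which are no part of the job. Leave any turquoise look-alike of the carton alone.

How it is judged:
On the way, in this order (a step that is already met when the one before it is completed fails the run):
1. the carton lies flat on its broad side on the board, top towards the stop (angle between carton's own z axis and vertical between 1.5 and 1.64 rad and height (world z) of carton_mid below 0.05 m and y of carton_top in the frame of board above 0.03 m), for 0.1 s.
2. the carton's end is flush against the stop (all of step 1 and y of carton_top in the frame of board above 0.177 m and angle between the z axis of carton and the y axis of board, either way round below 0.06 rad), for 0.2 s.
3. the button is pressed all the way down with the carton home (y of carton_top in the frame of board above 0.177 m and angle between the z axis of carton and the y axis of board, either way round below 0.06 rad and value of joint record above 0.0048 m), for 0.05 s.
At the end, for the whole second after the job is handed in: The carton lies at rest on its broad side on the board, top end within 5 mm of the stop and square to it within 0.06 rad, not more than 80 mm off the board's middle line, and the button, which was pressed at least 4.8 mm, is up again (all of step 2 and x of carton_mid in the frame of board between -0.08 and 0.08 m and value of joint record below 0.0015 m and linear speed of carton below 0.01 m/s); the robot touches nothing.
It fails at once if the carton is lifted (its lower stop-side edge more than 20 mm above the board) (height (world z) of carton_edge above 0.032 m).
It fails at once if the button is pressed before the carton is home at the stop (value of joint record above 0.003 m and y of carton_top in the frame of board below 0.17 m).
It fails at once if a bystander is disturbed (moved over 30 mm or tipped over) (distance of any of spray, oil, mug, taperoll, squat, wrench, bladepack from where it was at the start of the episode above 0.03 m or angle between any of spray, oil, mug, taperoll, squat, wrench, bladepack's own z axis and vertical above 0.5 rad).
It also fails if it takes over 53 s, if anything falls off the work surface, if the arm or the gripper's body presses on something with over 40 N, if the wrist force passes 120 N, or if a joint passes its speed limit or range.

### The arm

A 6-joint arm with a two-finger parallel gripper is mounted at the origin on the work surface. World frame = base frame: x ahead of the robot, y to its left, z up, the work surface at z = 0. Lengths are in m, angles in rad, forces in N, time in s.
With the tool pointing down it reaches from about 0.25 to 0.775 m from the base axis. Payload 8.9 kg.
Tool frame: the origin (TCP) lies at the very end of the fingers, on their centre line; the grasp point (between the pads) lies arm.grasp_offset behind it (arm.grasp_offset is the distance from the TCP to the grasp point, in m); x points along the fingers, y is the direction in which the jaws open and shut, and the axes are right-handed (so a half turn about x gives the same grasp; the last joint's range is limited). The gripper opens to 85 mm and grips with 20 to 120 N. Pads are 22 mm wide; open, the fingers measure 114 mm over their backs; the gripper's body (76 mm by 85 mm) begins 54 mm behind the grasp point. The pads swing forward as they close: fully open they stand 13 mm farther back than shut.
Start: joints at [-1.382, 0.291, -0.153, 1.127, 0, 1.431], TCP at [0.169, -0.497, 0.231] pointing down, gripper open.
Joint ranges: [-2.52, 2.52], [-0.91, 1.74], [-1.3, 1.37], [-1.96, 2.02], [-1.52, 1.47], [-3.14, 3.14]. Speed limits (rad/s): [2.22, 2.22, 2.79, 3.14, 3.14, 3.14].

### API

Orientations are given as a unit quaternion [x, y, z, w].
In Python, from rig import arm, imaging, models gives the robot as it stands.
- The arm moves only by the shell command python3 -m pendant 'ROWS' [FORCE]. ROWS is JSON, a list of rows, each a list of 3 entries, a list of its own where there are three numbers: the shift along the tool's x, y, z in mm, then the turn, a rotation vector about the tool's x, y, z in degrees, then the opening, from 0 (shut) to 1 (fully open). A call has 1 to 10 rows; each row shifts and turns the commanded pose from where the row before left it, along the tool's axes as they then stand; what a row does not reach is not made up. A row lasts 1/12 s, in which the tool goes at most 41.7 mm and 7.16 degrees, less where a joint would pass 70% of its speed; a pose out of reach is approached as far as the arm can. A call with a gripper value outside its range is refused whole. The fingers move at their own pace and stop on an object; FORCE is the grip in N (left out, the last holds). Time passes only in rows, so rows that do not move let the fingers close. It gives the time, the measured TCP pose, the force and the opening at its end, in the units of the state.
- arm.read_state(): the state, without advancing time (a new reading comes with each control period).
- imaging.camera(name): name is "scene" or "top" or "wrist"; returns a dict with "img" (400x640x3 uint8, red, green, blue), "intrinsics" (3x3 intrinsics, pixels), "k1" (the pictures are not rectified: a ray, as slopes to the right and down, at radius r is drawn at 1 + k1 r^2 times it, then the intrinsics apply), "T" (4x4, takes a point from camera to world coordinates). Camera axes: x right, y down, z forward; pixel columns grow to the right and rows downward; lengths in m; the calibration is good to about 2 mm. A picture is of the moment at which its call begins. There is no depth.
- arm.job_done(): hands the job in, once; it reports no verdict.
Trained networks look in the newest picture that a camera, given by its name, has taken for a name from the list of things; names that differ only in an ending like _2 or _b are one class to them, and where a whole thing is asked for, a point or a joint stands for the part that bears it (a point fixed in the world has none). Each returns a list of dicts, best first, with "p" (0 to 1); they miss things now and then, are a little off and sometimes report something else, mostly with a low value. They report only what shows in the picture. A call takes as long as a camera call. They do not tell look-alikes from the thing itself.
- models.outline_of(camera, query): "pixels" (400x640 bool, what is visible of it).
- models.spot_point(camera, query): "at" ([x, y, z] in m, in the coordinates of the camera as it stood for that picture, good to about 4 mm: a listed point, or the origin of a listed thing).
The state is a dict: "t": time; "qpos": joint angles; "dq": joint speeds; "effort": joint torques, N m; "tool_pos": TCP position; "tool_rot": TCP orientation; "force": force on the tool from outside, world axes, zero at the start; "torque": the same for the moment, N m; "grip_width": finger opening in m.
Only numpy, scipy, OpenCV 4.12 (cv2) and the standard library are available. Lean on these libraries where they do the work, as an engineer would, in place of code of your own. Each camera call takes 0.05 s, during which the arm holds its last target.

## Working session

There is one attempt and no reset: what is moved stays moved. The work goes in short steps, Python scripts to look and compute and a shell command to move; the robot and the scene stay as the last step left them, time stands still between calls to the robot, and variables do not carry over. Pictures are saved under pics/ and viewed, and the job is handed in when it is done.

```bash
ls; mkdir -p pics; python3 - <<'E'
from rig import arm,imaging,models
import cv2
s=arm.read_state();print(s)
print(arm.grasp_offset)
for n in ("scene","top"):
    c=imaging.camera(n);cv2.imwrite(f"pics/{n}0.png",c["img"][:,:,::-1]);print(n,c["intrinsics"],c["k1"],c["T"])
    T=c["T"]
    for q in ["board","carton","carton_mid","carton_top","carton_edge","record_top","spray","oil","mug","taperoll","squat","wrench","bladepack"]:
        for d in models.spot_point(n,q)[:3]:
            import numpy as np
            print(q,round(d["p"],2),np.round(T[:3,:3]@np.array(d["at"])+T[:3,3],3))
E
```

```text
pics
{'t': 0.0, 'qpos': array([-1.38231124e+00,  2.91263487e-01, -1.54116414e-01,  1.12671455e+00,
       -1.80143929e-05,  1.43151194e+00]), 'dq': array([ 0.00064327,  0.00202952,  0.00179536, -0.00104799,  0.00056451,
        0.0006736 ]), 'effort': array([-3.41300265e-04, -5.37145436e+01,  3.31367862e+01,  1.60299323e-02,
       -1.76457329e-04, -1.17756096e-05]), 'tool_pos': array([ 0.16893694, -0.49661236,  0.23074474]), 'tool_rot': array([-0.6976144 , -0.11582461,  0.69764971, -0.11490728]), 'force': array([-0.3434477 , -0.32510684,  0.01810476]), 'torque': array([-0.01185317, -0.01569045, -0.00602612]), 'grip_width': 0.08532544998433496}
0.0187
scene [[410.29855042   0.         318.43503872]
 [  0.         410.29855042 201.35990642]
 [  0.           0.           1.        ]] -0.07034500600012758 [[ 0.56590557  0.65616108 -0.49920289  0.93224377]
 [ 0.82429633 -0.43785627  0.35891146 -0.36274234]
 [ 0.01692462 -0.6146011  -0.78865648  0.76772577]
 [ 0.          0.          0.          1.        ]]
board 0.6 [ 0.53  -0.092  0.003]
carton 0.61 [ 0.539 -0.137  0.016]
carton 0.59 [
[... 1157 characters left out ...]
-0.092 -0.006]
board 0.25 [ 0.41  -0.032  0.013]
carton 0.96 [ 0.284 -0.276  0.001]
carton 0.6 [ 0.543 -0.127  0.014]
carton_mid 0.82 [ 0.289 -0.275  0.07 ]
carton_mid 0.67 [ 0.54  -0.132  0.082]
carton_top 0.73 [ 0.54  -0.131  0.151]
carton_top 0.67 [ 0.28  -0.274  0.141]
carton_top 0.61 [ 0.651 -0.339  0.002]
carton_edge 0.95 [ 0.304 -0.297 -0.   ]
carton_edge 0.7 [ 0.533 -0.104  0.016]
record_top 0.64 [0.484 0.168 0.048]
spray 0.91 [ 0.717 -0.186 -0.003]
oil 0.62 [0.68  0.061 0.002]
mug 0.62 [ 0.551 -0.368 -0.005]
taperoll 0.84 [ 0.652 -0.341 -0.001]
squat 0.76 [ 0.718 -0.067 -0.004]
squat 0.61 [ 0.718 -0.186 -0.001]
wrench 0.79 [ 0.432 -0.175  0.007]
bladepack 0.88 [ 0.412 -0.033  0.014]
```

View pics/scene0.png

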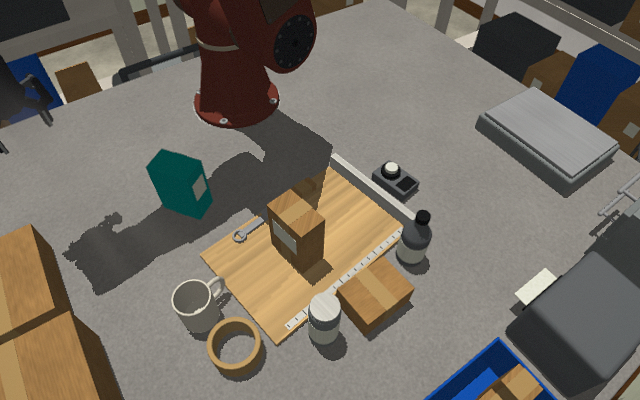

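View pics/top0.png

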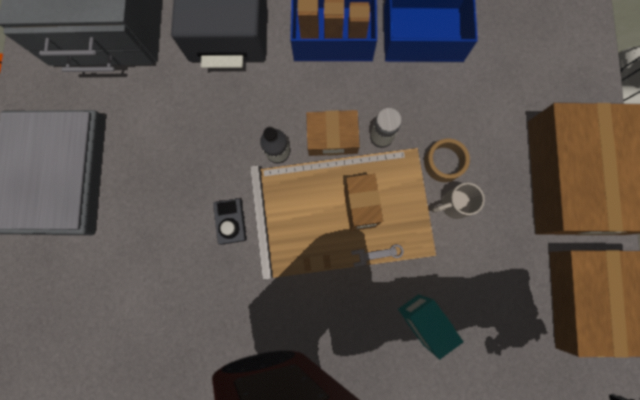

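```bash
cat > h.py <<'E'
import numpy as np,cv2
from rig import arm,imaging,models
def ray(c,uv):
    K=c["intrinsics"];k=c["k1"]
    p=(np.array(uv,float)-[K[0,2],K[1,2]])/[K[0,0],K[1,1]]
    q=p.copy()
    for _ in range(20): q=p/(1+k*(q@q))
    return c["T"][:3,:3]@np.array([q[0],q[1],1]),c["T"][:3,3]
def atz(c,uv,z):
    d,o=ray(c,uv);return o+d*(z-o[2])/d[2]
def proj(c,P):
    T=c["T"];p=T[:3,:3].T@(np.array(P)-T[:3,3]);p=p[:2]/p[2];p=p*(1+c["k1"]*(p@p));return p*c["intrinsics"][0,0]+c["intrinsics"][:2,2]
def spots(n,qs,k=3):
    c=imaging.camera(n);T=c["T"]
    for q in qs:
        for d in models.spot_point(n,q)[:k]: print(n,q,round(d["p"],2),np.round(T[:3,:3]@np.array(d["at"])+T[:3,3],3))
    return c
def save(c,name,box=None,f=1):
    im=c["img"][:,:,::-1]
    if box: x0,y0,x1,y1=box;im=im[y0:y1,x0:x1]
    im=cv2.resize(im,None,fx=f,fy=f,interpolation=cv2.INTER_CUBIC);cv2.imwrite("pics/"+name,im)
E
python3 - <<'E'
from h import *
c=imaging.camera("top");save(c,"t1.png",(205,130,455,300),3.2)
m=models.outline_of("top","carton")
for d in m: 
    ys,xs=np.nonzero(d["pixels"]);print("carton",d["p"],xs.min(),xs.max(),ys.min(),ys.max())
for d in models.outline_of("top","board"):
    pts=np.argwhere(d["pixels"])[:,::-1].astype(np.float32);h=cv2.convexHull(pts);r=cv2.minAreaRect(h);print("board",d["p"],r,len(pts))
    for p in cv2.boxPoints(r): print(p,np.round(atz(c,p,0.012),4))
c=imaging.camera("scene");save(c,"s1.png",(190,140,440,350),3.0)
E
```

```text
carton 0.8 399 462 295 358
carton 0.79 344 382 174 230
carton 0.32 306 359 110 155
board 0.78 ((342.3890075683594, 212.4541015625), (113.45492553710938, 175.61361694335938), 83.2695083618164) 16512
[248.53891 166.40848] [0.6382 0.133  0.012 ]
[422.9423  145.82669] [ 0.6913 -0.287   0.012 ]
[436.2391  258.49973] [ 0.4221 -0.3105  0.012 ]
[261.83572 279.0815 ] [0.3715 0.093  0.012 ]
```

View pics/t1.png

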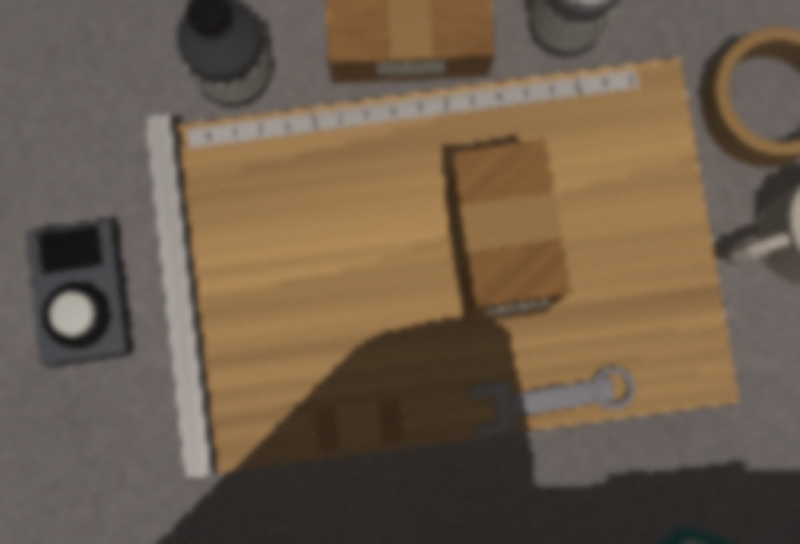

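View pics/s1.png

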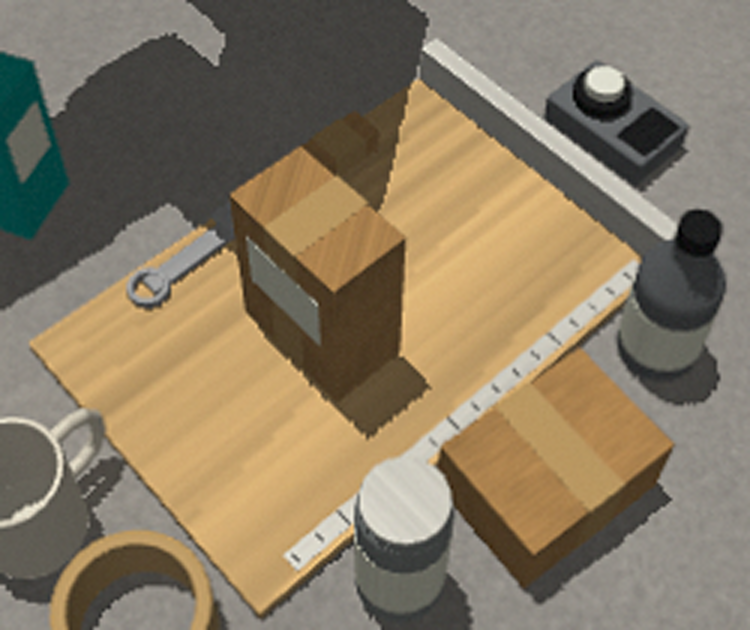

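```bash
python3 - <<'E'
from h import *
c=imaging.camera("top")
def w(u,v,z): 
    p=atz(c,(205+u/3.2,130+v/3.2),z);return np.round(p,4)
for nm,l,z in [("open",[(682,58),(738,402)],.012),("railin",[(172,115),(210,475)],.048),("railout",[(148,116),(187,477)],.048),("carton",[(452,146),(545,138),(568,296),(475,308)],.152),("button",[(72,313)],.048),("edgefar",[(300,118),(640,66)],.012),("wrench",[(480,410),(620,385)],.015),("console",[(30,230),(115,220),(130,355),(42,365)],.028)]:
    P=[w(*p,z) for p in l];print(nm,P, np.mean(P,0))
    for a,b in zip(P,P[1:]): print("  ang",np.degrees(np.arctan2(b[1]-a[1],b[0]-a[0])),np.linalg.norm(b-a))
E
```

```text
open [array([ 0.6855, -0.2753,  0.012 ]), array([ 0.4287, -0.3093,  0.012 ])] [ 0.5571 -0.2923  0.012 ]
  ang -172.45797518963798 0.25904100061573265
railin [array([0.6308, 0.1021, 0.048 ]), array([0.3746, 0.0677, 0.048 ])] [0.5027 0.0849 0.048 ]
  ang -172.35262777307838 0.25849912959234506
railout [array([0.63  , 0.1195, 0.048 ]), array([0.373 , 0.0837, 0.048 ])] [0.5015 0.1016 0.048 ]
  ang -172.06975130930246 0.2594814829616942
carton [array([ 0.5864, -0.0957,  0.152 ]), array([ 0.592 , -0.1549,  0.152 ]), array([ 0.4911, -0.1682,  0.152 ]), array([ 0.4831, -0.11  ,  0.152 ])] [ 0.53815 -0.1322   0.152  ]
  ang -84.59620863975036 0.059464274989274035
  ang -172.49092263031227 0.10177278614639572
  ang 97.82666100502256 0.058747255255032965
button [array([0.4867, 0.1688, 0.048 ])] [0.4867 0.1688 0.048 ]
edgefar [array([0.6376, 0.0119, 0.012 ]), array([ 0.6791, -0.2435,  0.012 ])] [ 0.65835 -0.1158   0.012  ]
  ang -80.77066017192695 0.2587497053138419
wrench [array([ 0.4215, -0.1222,  0.015 ]), array([ 0.4402, -0.2235,  0.015 ])] [ 0.43085 -0.17285  0.015  ]
  ang -79.54093239071007 0.10301155275016487
console [array([0.549 , 0.2073, 0.028 ]), array([0.5568, 0.145 , 0.028 ]), array([0.4584, 0.1305, 0.028 ]), array([0.4506, 0.1941, 0.028 ])] [0.5037   0.169225 0.028   ]
  ang -82.86366484849698 0.06278638387421273
  ang -171.61735141206103 0.09946260603865152
  ang 96.99192534666777 0.06407651675926211
```

```bash
cat >> h.py <<'E'
from scipy.spatial.transform import Rotation as R
ex=np.array([np.cos(np.radians(7.8)),np.sin(np.radians(7.8)),0]);ey=np.array([-ex[1],ex[0],0]);BC=np.array([.529,-.094,0])
def b2w(x,y,z): return BC+x*ex+y*ey+[0,0,z]
def plan(target,ysign=1):
    s=arm.read_state();r=R.from_quat(s["tool_rot"]);p=s["tool_pos"]
    xa=np.array([0,0,-1.]);ya=ysign*ex;za=np.cross(xa,ya);g=R.from_matrix(np.array([xa,ya,za]).T)
    print("pos",np.round(p,4),"axes",np.round(r.as_matrix(),3).tolist(),"q",np.round(s["qpos"],2),"F",np.round(s["force"],1),"w",s["grip_width"],"t",s["t"])
    print("board pos",np.round([(p-BC)@ex,(p-BC)@ey],4))
    print("rotvec deg in tool",np.degrees((r.inv()*g).as_rotvec()).round(2))
    d=np.array(target)-p
    print("target",np.round(target,4),"shift mm in current tool",(r.inv().apply(d)*1000).round(1),"in goal tool",(g.inv().apply(d)*1000).round(1))
E
python3 -c "
from h import *
for s in (1,-1): plan(b2w(.004,-.125,.2),s)"
```

```text
pos [ 0.169  -0.497   0.2313] axes [[-0.0, 0.322, -0.947], [0.0, -0.947, -0.322], [-1.0, -0.0, 0.0]] q [-1.38  0.29 -0.15  1.13 -0.    1.43] F [ 0.7 -0.8  0.4] w 0.0851781193055225 t 1.65
board pos [-0.4113 -0.3504]
rotvec deg in tool [-79.02  -0.     0.  ]
target [ 0.5499 -0.2173  0.2   ] shift mm in current tool [  31.3 -142.2 -450.7] in goal tool [  31.3  415.3 -225.4]
pos [ 0.169  -0.497   0.2313] axes [[-0.0, 0.322, -0.947], [0.0, -0.947, -0.322], [-1.0, -0.0, 0.0]] q [-1.38  0.29 -0.15  1.13 -0.    1.43] F [ 0.7 -0.8  0.4] w 0.0851781193055225 t 1.65
board pos [-0.4113 -0.3504]
rotvec deg in tool [100.98   0.     0.  ]
target [ 0.5499 -0.2173  0.2   ] shift mm in current tool [  31.3 -142.2 -450.7] in goal tool [  31.3 -415.3  225.4]
```

```bash
python3 -m pendant '[[[0,0,0],[-7.1,0,0],0.45],[[0,0,0],[-7.1,0,0],0.45],[[0,0,0],[-7.1,0,0],0.45],[[0,0,0],[-7.1,0,0],0.45],[[0,0,0],[-7.1,0,0],0.45],[[0,0,0],[-7.1,0,0],0.45],[[0,0,0],[-7.1,0,0],0.45],[[0,0,0],[-7.1,0,0],0.45],[[0,0,0],[-7.1,0,0],0.45],[[0,0,0],[-7.1,0,0],0.45]]'
python3 -m pendant '[[[0,0,0],[-7.1,0,0],0.45],[[0,0,0],[-0.9,0,0],0.45],[[0,30,-16],[0,0,0],0.45],[[0,30,-16],[0,0,0],0.45],[[0,30,-16],[0,0,0],0.45],[[0,30,-16],[0,0,0],0.45],[[0,30,-16],[0,0,0],0.45],[[0,30,-16],[0,0,0],0.45]]'
python3 -c "
from h import *
plan(b2w(.004,-.125,.2),1)"
```

```text
t: 2.48
tool_pos: [0.169, -0.497, 0.2313]
tool_rot: [0.499, 0.501, -0.499, 0.501]
force: [-0.4, 0.2, 0.4]
grip_width: 0.0382
t: 3.15
tool_pos: [0.3355, -0.3765, 0.2314]
tool_rot: [0.466, 0.532, -0.466, 0.532]
force: [-0.8, -0.9, 0.7]
grip_width: 0.0383
pos [ 0.3355 -0.3765  0.2314] axes [[0.0, 0.991, 0.131], [-0.0, 0.131, -0.991], [-1.0, 0.0, 0.0]] q [-0.99  0.25 -0.21  1.11 -0.    0.45] F [-0.8 -0.9  0.7] w 0.03825837642687747 t 3.15
board pos [-0.23   -0.2536]
rotvec deg in tool [-0.26  0.02 -0.01]
target [ 0.5499 -0.2173  0.2   ] shift mm in current tool [  31.4  233.5 -129.6] in goal tool [  31.4  234.  -128.6]
```

```bash
python3 -m pendant '[[[0,30,-16],[0,0,0],0.45],[[0,30,-16],[0,0,0],0.45],[[0,30,-16],[0,0,0],0.45],[[0,30,-16],[0,0,0],0.45],[[0,30,-16],[0,0,0],0.45],[[0,30,-16],[0,0,0],0.45],[[0,30,-16],[0,0,0],0.45],[[0,24,-17],[0,0,0],0.45],[[0,0,0],[0,0,0],0.45]]'
python3 -m pendant '[[[25,0,0],[0,0,0],0.45],[[25,0,0],[0,0,0],0.45],[[25,0,0],[0,0,0],0.45],[[25,0,0],[0,0,0],0.45],[[0,0,0],[0,0,0],0.45]]'
python3 -c "
from h import *
plan(b2w(.004,-.08,.13),1)
c=spots('top',['carton_mid','carton_top','carton_edge']);save(c,'t2.png',(205,130,455,300),3)
c=spots('scene',['carton_mid','carton_top','carton_edge']);save(c,'s2.png',(190,100,440,300),3)"
```

```text
t: 3.9
tool_pos: [0.552, -0.2146, 0.2309]
tool_rot: [0.465, 0.533, -0.464, 0.533]
force: [-0.5, 0.3, 0.0]
grip_width: 0.0386
t: 4.32
tool_pos: [0.5459, -0.2167, 0.1268]
tool_rot: [0.465, 0.535, -0.466, 0.53]
force: [-0.6, 1.1, -0.3]
grip_width: 0.0386
pos [ 0.5459 -0.2167  0.1268] axes [[-0.006, 0.991, 0.132], [0.003, 0.132, -0.991], [-1.0, -0.006, -0.004]] q [-0.5   0.49 -0.14  0.95 -0.    0.94] F [-0.6  1.1 -0.3] w 0.03855761739599016 t 4.3167
board pos [ 1.000e-04 -1.239e-01]
rotvec deg in tool [-0.2  -0.24  0.34]
target [ 0.5438 -0.1727  0.13  ] shift mm in current tool [ -3.    3.7 -43.9] in goal tool [ -3.2   3.9 -43.9]
top carton_mid 0.76 [ 0.538 -0.132  0.081]
top carton_top 0.68 [ 0.539 -0.129  0.152]
top carton_top 0.43 [ 0.412 -0.033  0.013]
top carton_edge 0.6 [ 0.533 -0.1    0.013]
scene carton_mid 0.89 [ 0.541 -0.135  0.083]
scene carton_mid 0.88 [ 0.282 -0.272  0.073]
scene carton_mid 0.66 [ 0.534 -0.133  0.149]
scene carton_top 0.88 [ 0.535 -0.135  0.145]
scene carton_top 0.6 [ 0.283 -0.269  0.136]
scene carton_top 0.22 [0.482 0.168 0.052]
scene carton_edge 0.86 [ 0.3   -0.296  0.001]
scene carton_edge 0.67 [ 0.537 -0.133  0.082]
```

View pics/s2.png

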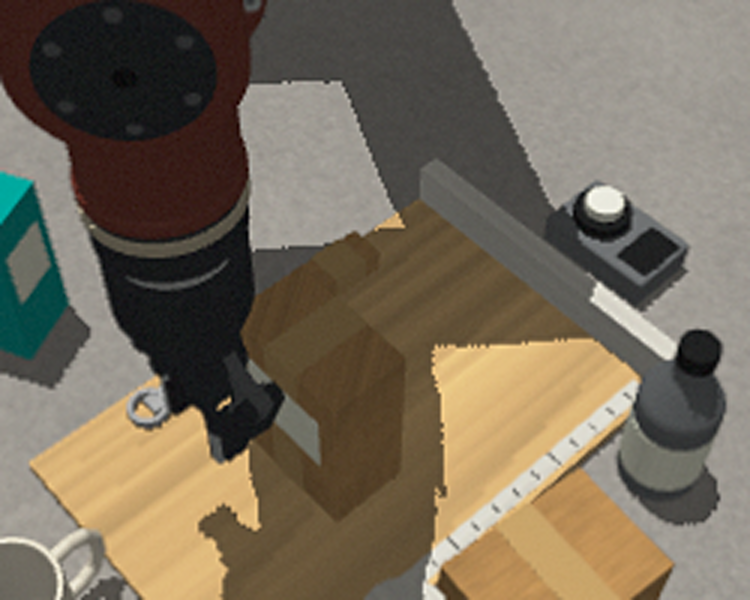

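```bash
python3 -m pendant '[[[-8,4,-12],[0,0,0],0.45],[[0,0,-12],[0,0,0],0.45],[[0,0,-8],[0,0,0],0.45],[[0,0,-8],[0,0,0],0.45],[[0,0,-8],[0,0,0],0.45],[[0,0,-8],[0,0,0],0.45],[[0,0,-8],[0,0,0],0.45],[[0,0,-8],[0,0,0],0.45]]'
python3 -c "
from h import *
plan(b2w(.004,-.02,.13),1)
c=imaging.camera('scene');save(c,'s3.png',(190,100,440,300),3)"
```

```text
t: 5.38
tool_pos: [0.5428, -0.1454, 0.1393]
tool_rot: [0.465, 0.533, -0.465, 0.533]
force: [0.9, -0.1, 0.5]
grip_width: 0.0385
pos [ 0.5428 -0.1454  0.1393] axes [[-0.0, 0.991, 0.135], [-0.0, 0.135, -0.991], [-1.0, -0.0, -0.0]] q [-0.39  0.43 -0.21  0.94 -0.    1.04] F [ 0.9 -0.1  0.5] w 0.03850288931444204 t 5.3833
board pos [ 0.0067 -0.0528]
rotvec deg in tool [-0.02 -0.    0.  ]
target [ 0.5357 -0.1133  0.13  ] shift mm in current tool [  9.3  -2.7 -32.8] in goal tool [  9.3  -2.7 -32.8]
```

View pics/s3.png

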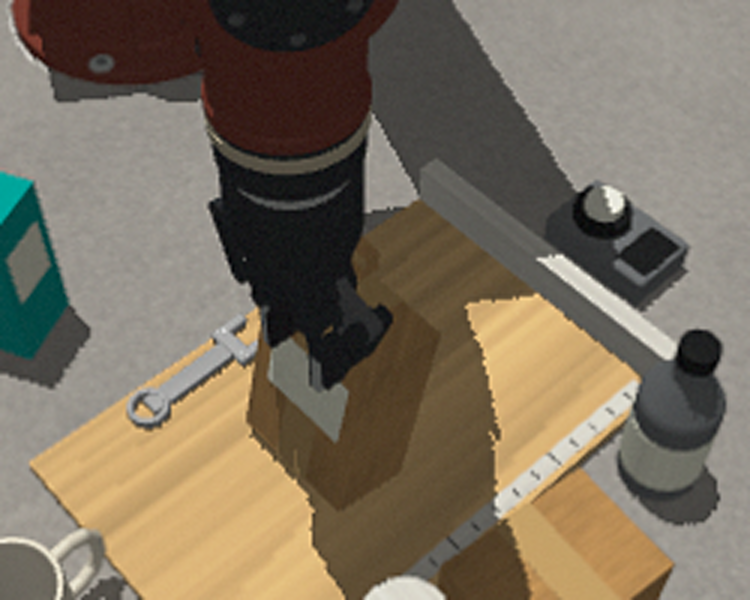

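```bash
python3 -m pendant '[[[0,-2,-8],[0,0,0],0.45],[[0,0,-8],[0,0,0],0.45],[[0,0,-8],[0,0,0],0.45],[[0,0,-8],[0,0,0],0.45],[[0,0,-6],[0,0,0],0.45],[[0,0,0],[0,0,0],0.45],[[0,0,0],[0,0,0],0.45],[[0,0,0],[0,0,0],0.45],[[0,0,0],[0,0,0],0.45]]'
python3 -c "
from h import *
plan(b2w(.004,-.08,.13),1)
c=spots('top',['carton_mid','carton_top','carton_edge']);save(c,'t4.png',(205,130,455,300),3)
c=spots('scene',['carton_mid','carton_top','carton_edge']);save(c,'s4.png',(190,100,440,300),3)"
```

```text
t: 6.18
tool_pos: [0.536, -0.1091, 0.1393]
tool_rot: [0.465, 0.533, -0.465, 0.533]
force: [-0.2, 0.9, -0.2]
grip_width: 0.0385
pos [ 0.536  -0.1091  0.1393] axes [[0.0, 0.991, 0.135], [-0.0, 0.135, -0.991], [-1.0, 0.0, 0.0]] q [-0.33  0.4  -0.25  0.92 -0.    1.1 ] F [-0.2  0.9 -0.2] w 0.038454589563880974 t 6.1833
board pos [ 0.0048 -0.0159]
rotvec deg in tool [-0.04  0.01 -0.01]
target [ 0.5438 -0.1727  0.13  ] shift mm in current tool [ 9.3 -0.8 64.1] in goal tool [ 9.3 -0.8 64.1]
top carton_mid 0.68 [ 0.289 -0.275  0.071]
top carton_top 0.96 [ 0.281 -0.274  0.14 ]
top carton_top 0.58 [0.679 0.063 0.006]
top carton_edge 0.67 [ 0.307 -0.3   -0.   ]
scene carton_mid 0.97 [ 0.525 -0.029  0.043]
scene carton_mid 0.63 [ 0.283 -0.274  0.075]
scene carton_top 0.97 [ 0.283 -0.274  0.138]
scene carton_top 0.59 [0.51  0.041 0.039]
scene carton_edge 0.75 [ 0.301 -0.298  0.   ]
scene carton_edge 0.59 [ 0.533 -0.1    0.015]
scene carton_edge 0.28 [ 0.53  -0.093  0.006]
```

View pics/s4.png

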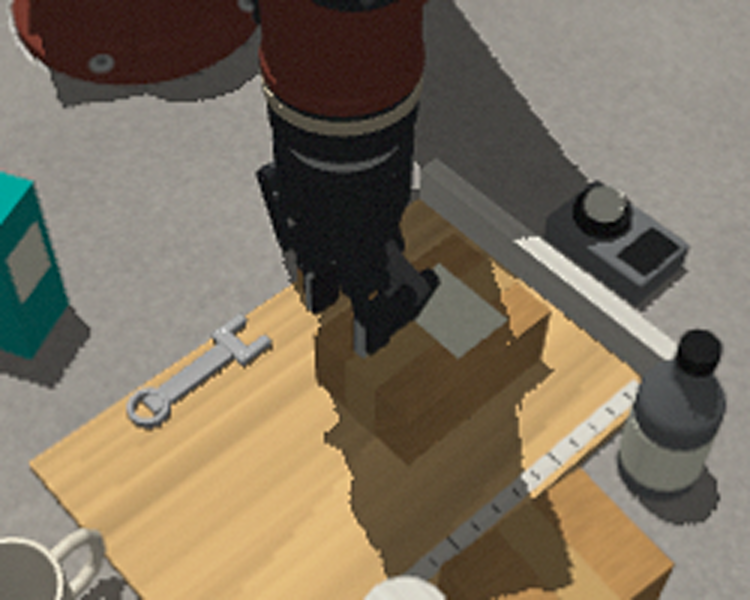

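View pics/t4.png

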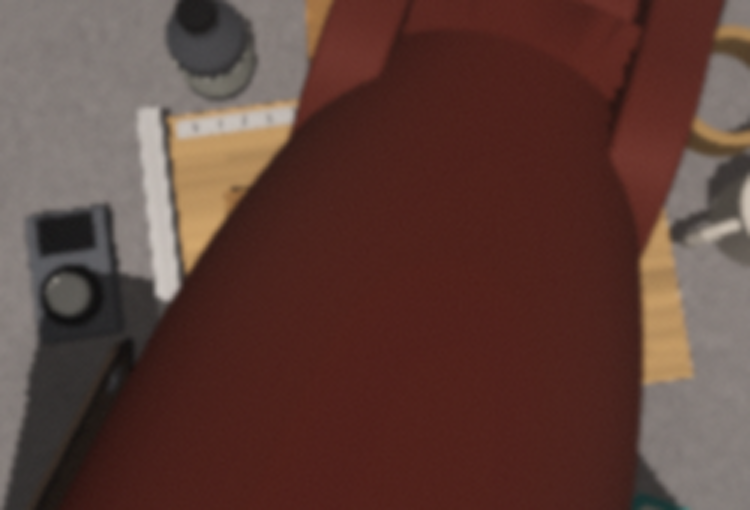

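```bash
python3 -m pendant '[[[0,0,20],[0,0,0],0.45],[[0,0,20],[0,0,0],0.45],[[0,0,10],[0,0,0],0.45],[[25,0,0],[0,0,0],0.45],[[25,0,0],[0,0,0],0.45],[[25,0,0],[0,0,0],0.45],[[20,0,0],[0,0,0],0.45],[[11,0,0],[0,0,0],0.45],[[0,0,0],[0,0,0],0.45],[[0,0,0],[0,0,0],0.45]]'
python3 -c "
from h import *
plan(b2w(.004,-.02,.033),1)
c=spots('scene',['carton_mid','carton_top','carton_edge']);save(c,'s5.png',(190,100,440,300),3)"
```

```text
t: 7.42
tool_pos: [0.5426, -0.1582, 0.0335]
tool_rot: [0.465, 0.533, -0.465, 0.533]
force: [0.6, 0.4, -0.9]
grip_width: 0.0383
pos [ 0.5426 -0.1582  0.0335] axes [[-0.0, 0.991, 0.135], [0.0, 0.135, -0.991], [-1.0, -0.0, -0.0]] q [-0.41  0.55 -0.32  0.7   0.    1.02] F [ 0.6  0.4 -0.9] w 0.03832907215918695 t 7.4167
board pos [ 0.0047 -0.0655]
rotvec deg in tool [-0.02 -0.02  0.03]
target [ 0.5357 -0.1133  0.033 ] shift mm in current tool [  0.5  -0.8 -45.5] in goal tool [  0.5  -0.7 -45.5]
scene carton_mid 0.91 [ 0.522 -0.03   0.04 ]
scene carton_mid 0.76 [ 0.283 -0.271  0.071]
scene carton_top 0.81 [ 0.285 -0.27   0.139]
scene carton_top 0.73 [0.509 0.042 0.037]
scene carton_top 0.55 [ 0.712 -0.185 -0.001]
scene carton_edge 0.9 [ 0.299 -0.301  0.001]
scene carton_edge 0.64 [ 0.532 -0.1    0.014]
scene carton_edge 0.49 [0.511 0.04  0.037]
```

View pics/s5.png

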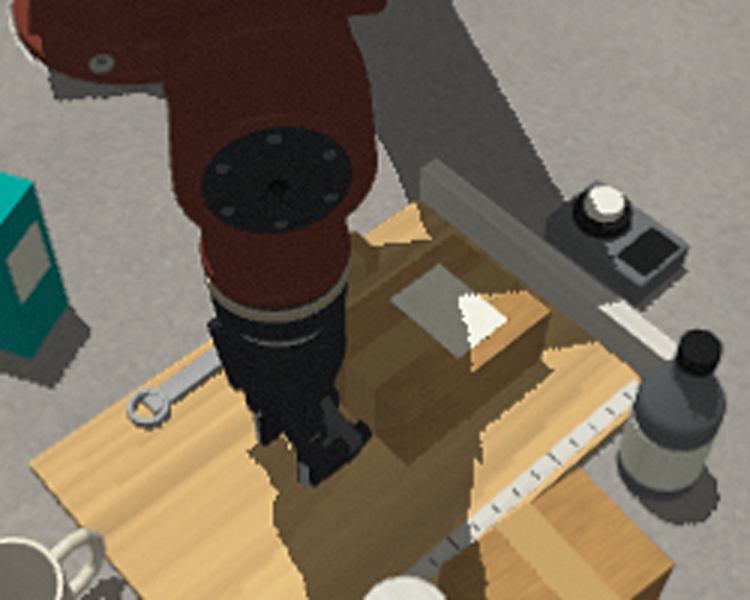

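```bash
python3 -m pendant '[[[0,0,-18],[0,0,0],0.45],[[0,0,-18],[0,0,0],0.45],[[0,0,-6],[0,0,0],0.45],[[0,0,-6],[0,0,0],0.45],[[0,0,-6],[0,0,0],0.45],[[0,0,-6],[0,0,0],0.45],[[0,0,-6],[0,0,0],0.45],[[0,0,-6],[0,0,0],0.45],[[0,0,-6],[0,0,0],0.45],[[0,0,-6],[0,0,0],0.45]]'
python3 -c "
from h import *
plan(b2w(.004,.03,.033),1)
c=spots('scene',['carton_mid','carton_top']);save(c,'s6.png',(190,100,440,300),3)"
```

```text
t: 8.45
tool_pos: [0.5313, -0.0748, 0.0334]
tool_rot: [0.465, 0.533, -0.465, 0.533]
force: [0.3, -2.8, 1.9]
grip_width: 0.0384
pos [ 0.5313 -0.0748  0.0334] axes [[0.0, 0.991, 0.135], [-0.0, 0.135, -0.991], [-1.0, 0.0, 0.0]] q [-0.28  0.51 -0.4   0.66 -0.    1.16] F [ 0.3 -2.8  1.9] w 0.038398837963137825 t 8.45
board pos [0.0049 0.0187]
rotvec deg in tool [-0.03  0.02 -0.01]
target [ 0.5289 -0.0637  0.033 ] shift mm in current tool [  0.4  -0.9 -11.3] in goal tool [  0.4  -0.9 -11.3]
scene carton_mid 0.91 [0.52  0.007 0.042]
scene carton_mid 0.64 [ 0.285 -0.271  0.071]
scene carton_mid 0.21 [ 0.65  -0.339  0.001]
scene carton_top 0.91 [ 0.283 -0.268  0.14 ]
scene carton_top 0.85 [0.506 0.072 0.039]
```

View pics/s6.png

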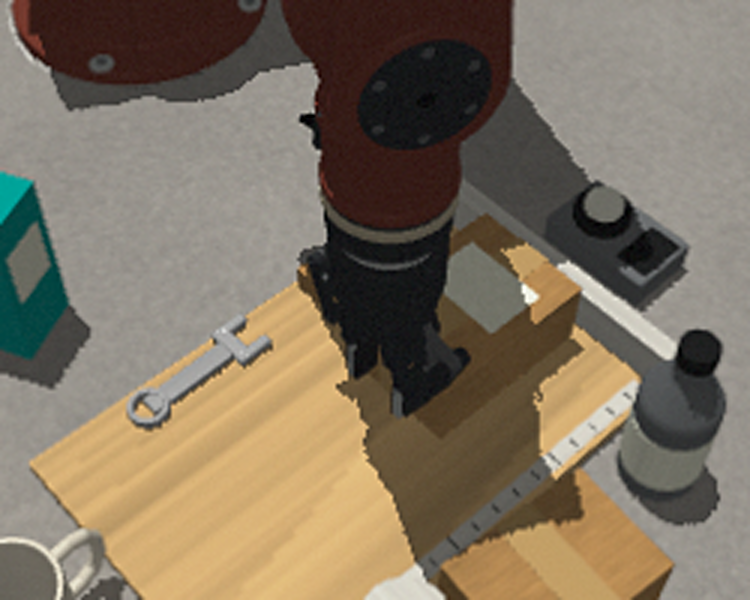

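Sliding smoothly at about 3 N; roughly 12–15 mm remain.

```bash
python3 -m pendant '[[[0,0,-3],[0,0,0],0.45],[[0,0,-3],[0,0,0],0.45],[[0,0,-3],[0,0,0],0.45],[[0,0,0],[0,0,0],0.45]]'
python3 -m pendant '[[[0,0,-2],[0,0,0],0.45],[[0,0,0],[0,0,0],0.45]]'
python3 -m pendant '[[[0,0,-2],[0,0,0],0.45],[[0,0,0],[0,0,0],0.45]]'
```

```text
t: 8.93
tool_pos: [0.5297, -0.0656, 0.0331]
tool_rot: [0.465, 0.533, -0.465, 0.533]
force: [0.3, 0.3, -0.1]
grip_width: 0.0385
t: 9.1
tool_pos: [0.5297, -0.0639, 0.0333]
tool_rot: [0.465, 0.533, -0.465, 0.533]
force: [0.3, 0.1, 0.2]
grip_width: 0.0386
t: 9.27
tool_pos: [0.5303, -0.0633, 0.0336]
tool_rot: [0.465, 0.532, -0.465, 0.534]
force: [2.0, -5.7, -1.2]
grip_width: 0.0386
```

```bash
python3 -m pendant '[[[0,0,-2],[0,0,0],0.45],[[0,0,0],[0,0,0],0.45]]'
python3 -m pendant '[[[0,0,-2],[0,0,0],0.45],[[0,0,0],[0,0,0],0.45],[[0,0,0],[0,0,0],0.45]]'
python3 -c "
from h import *
plan(b2w(.004,.03,.033),1)
c=spots('scene',['carton_mid','carton_top']);save(c,'s7.png',(230,100,430,260),4)"
```

```text
t: 9.43
tool_pos: [0.5304, -0.0633, 0.0339]
tool_rot: [0.464, 0.531, -0.467, 0.534]
force: [1.8, -14.8, -0.8]
grip_width: 0.0386
t: 9.68
tool_pos: [0.5305, -0.0633, 0.0343]
tool_rot: [0.463, 0.529, -0.468, 0.535]
force: [0.5, -23.8, 1.0]
grip_width: 0.0381
pos [ 0.5305 -0.0633  0.0343] axes [[0.002, 0.991, 0.133], [-0.01, 0.133, -0.991], [-1.0, 0.001, 0.01]] q [-0.25  0.5  -0.41  0.66 -0.01  1.19] F [  0.5 -23.8   1. ] w 0.03813473587650699 t 9.6833
board pos [0.0057 0.0302]
rotvec deg in tool [-0.15  0.58 -0.06]
target [ 0.5289 -0.0637  0.033 ] shift mm in current tool [ 1.3 -1.7  0.2] in goal tool [ 1.3 -1.7  0.2]
scene carton_mid 0.77 [ 0.283 -0.272  0.071]
scene carton_mid 0.72 [0.487 0.167 0.053]
scene carton_mid 0.59 [0.518 0.015 0.043]
scene carton_top 0.84 [ 0.284 -0.27   0.136]
scene carton_top 0.67 [0.503 0.086 0.039]
```

View pics/s7.png

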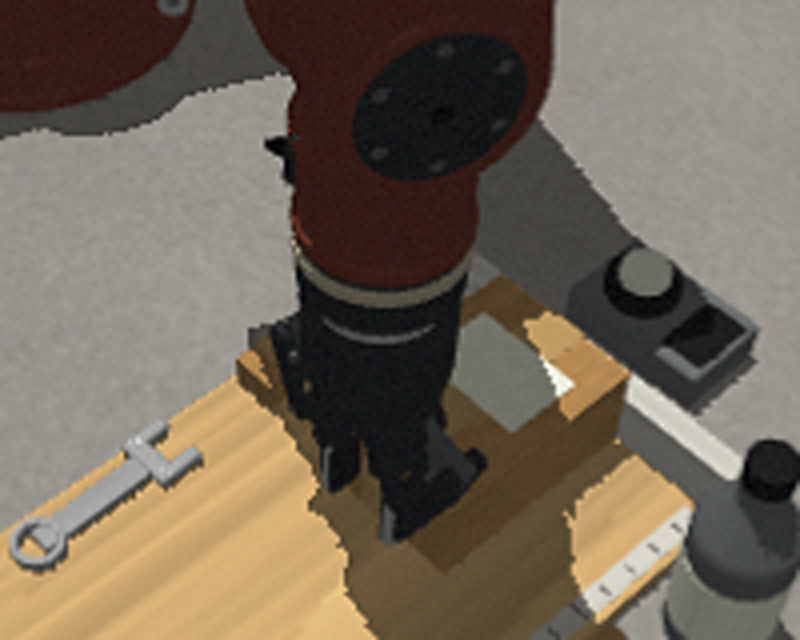

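```bash
python3 -m pendant '[[[0,0,8],[0,0,0],0.45],[[0,0,12],[0,0,0],0.45],[[0,0,20],[0,0,0],0.45],[[-30,0,10],[0,0,0],0.45],[[-35,0,0],[0,0,0],0.45],[[-35,0,0],[0,0,0],0.0],[[-35,0,0],[0,0,0],0.0],[[-30,0,0],[0,0,0],0],[[0,0,0],[0,0,0],0]]'
python3 -c "
from h import *
plan([.4867,.168,.12],1)
c=spots('scene',['carton_mid','carton_top','carton_edge','record_top']);save(c,'s8.png',(230,100,430,260),4)"
```

```text
t: 10.58
tool_pos: [0.5386, -0.109, 0.2043]
tool_rot: [0.466, 0.53, -0.464, 0.536]
force: [1.3, 0.0, -0.0]
grip_width: 0.0002
pos [ 0.5386 -0.109   0.2043] axes [[0.008, 0.991, 0.135], [-0.002, 0.135, -0.991], [-1.0, 0.008, 0.003]] q [-0.33  0.35 -0.15  1.07  0.    1.1 ] F [ 1.3  0.  -0. ] w 0.00021643128029816638 t 10.5833
board pos [ 0.0075 -0.0162]
rotvec deg in tool [-0.02  0.19 -0.46]
target [0.4867 0.168  0.12  ] shift mm in current tool [  83.2  -14.6 -281.7] in goal tool [  84.3  -13.8 -281.5]
scene carton_mid 0.74 [0.515 0.017 0.042]
scene carton_mid 0.67 [ 0.283 -0.273  0.071]
scene carton_top 0.7 [ 0.285 -0.269  0.14 ]
scene carton_top 0.59 [0.504 0.084 0.037]
scene carton_edge 0.79 [ 0.529 -0.057  0.014]
scene record_top 0.53 [0.486 0.164 0.051]
```

View pics/s8.png

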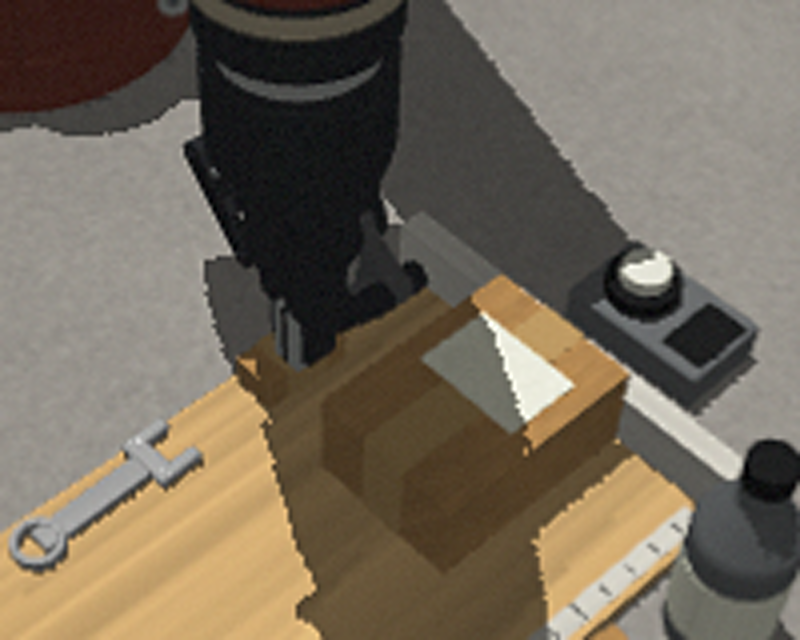

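```bash
python3 -m pendant '[[[0,-2,-31],[0,0,0],0],[[0,-2,-31],[0,0,0],0],[[0,-2,-31],[0,0,0],0],[[0,-2,-31],[0,0,0],0],[[0,-2,-31],[0,0,0],0],[[0,-2,-31],[0,0,0],0],[[0,-2,-31],[0,0,0],0],[[0,0,-31],[0,0,0],0],[[0,0,-32],[0,0,0],0],[[0,0,0],[0,0,0],0]]'
python3 -m pendant '[[[25,0,0],[0,0,0],0],[[25,0,0],[0,0,0],0],[[25,0,0],[0,0,0],0],[[25,0,0],[0,0,0],0],[[20,0,0],[0,0,0],0],[[0,0,0],[0,0,0],0],[[0,0,0],[0,0,0],0]]'
python3 -c "
from h import *
plan([.486,.167,.06],1)
c=imaging.camera('scene');save(c,'s9.png',(300,60,500,220),4)
c=imaging.camera('top');save(c,'t9.png',(205,130,455,300),3)"
```

```text
t: 11.67
tool_pos: [0.4821, 0.172, 0.1969]
tool_rot: [0.464, 0.535, -0.464, 0.533]
force: [-0.1, 0.1, -0.3]
grip_width: -0.0
t: 12.25
tool_pos: [0.4824, 0.1672, 0.077]
tool_rot: [0.464, 0.534, -0.466, 0.532]
force: [0.3, -0.7, -0.5]
grip_width: 0.0001
pos [0.4824 0.1672 0.077 ] axes [[-0.004, 0.991, 0.135], [-0.001, 0.135, -0.991], [-1.0, -0.004, 0.0]] q [ 0.19  0.41 -0.42  0.74  0.    1.63] F [ 0.3 -0.7 -0.5] w 9.131519773692581e-05 t 12.25
board pos [-0.0107  0.2652]
rotvec deg in tool [-0.03  0.01  0.23]
target [0.486 0.167 0.06 ] shift mm in current tool [17.   3.6  0.7] in goal tool [17.   3.5  0.7]
```

View pics/s9.png

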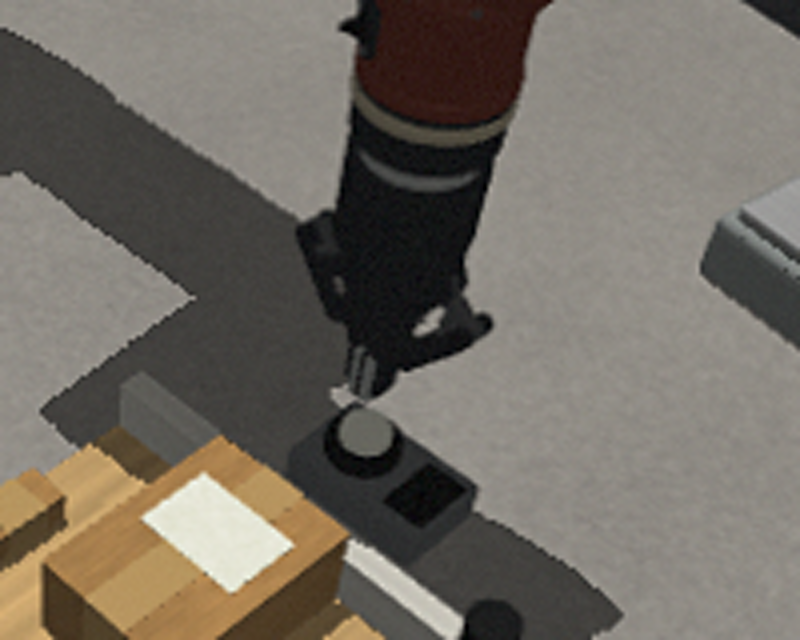

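View pics/t9.png

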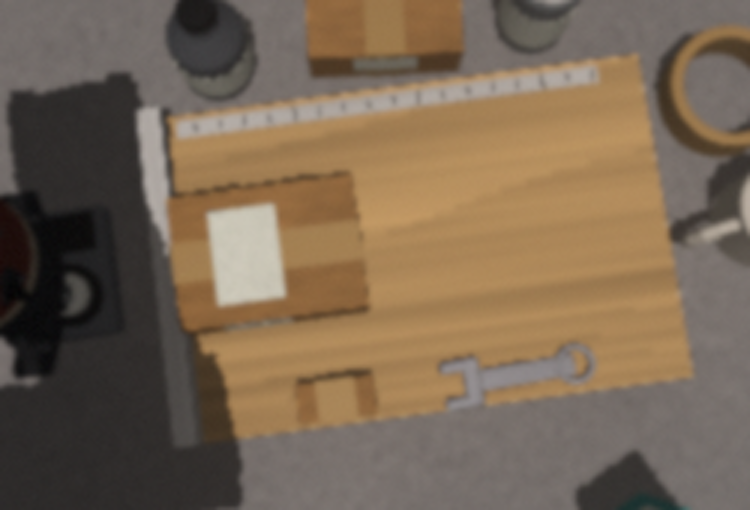

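```bash
python3 -m pendant '[[[12,4,0],[0,0,0],0],[[10,0,0],[0,0,0],0],[[4,0,0],[0,0,0],0],[[0,0,0],[0,0,0],0]]'
python3 -m pendant '[[[2,0,0],[0,0,0],0],[[2,0,0],[0,0,0],0],[[0,0,0],[0,0,0],0]]'
python3 -m pendant '[[[2,0,0],[0,0,0],0],[[0,0,0],[0,0,0],0]]'
python3 -c "
from h import *
c=imaging.camera('top')
def w(u,v,z): return atz(c,(205+u/3,130+v/3),z)[:2]
for nm,a,b in [('carton back',w(350,172,.072),w(368,308,.072)),('carton top end',w(169,198,.072),w(183,330,.072)),('rail',w(163,107,.048),w(198,444,.048)),('carton side',w(350,172,.072),w(169,198,.072))]:
  d=b-a;print(nm,a,b,np.degrees(np.arctan2(d[1],d[0])))
"
```

```text
t: 12.68
tool_pos: [0.487, 0.1681, 0.0512]
tool_rot: [0.464, 0.533, -0.465, 0.532]
force: [0.4, 0.9, 0.4]
grip_width: 0.0001
t: 12.93
tool_pos: [0.4879, 0.1683, 0.0483]
tool_rot: [0.465, 0.533, -0.465, 0.533]
force: [-1.2, 0.5, 3.0]
grip_width: -0.0005
t: 13.1
tool_pos: [0.488, 0.1683, 0.0464]
tool_rot: [0.465, 0.533, -0.465, 0.533]
force: [-0.2, 0.3, 3.5]
grip_width: 0.0002
carton back [ 0.57679058 -0.04451953] [ 0.47574423 -0.05855812] -172.09040701551965
carton top end [0.55636948 0.089915  ] [0.45854827 0.07671712] -172.316144421694
rail [0.63147517 0.10072456] [0.37552533 0.06687531] -172.46637605757766
carton side [ 0.57679058 -0.04451953] [0.55636948 0.089915  ] 98.63740618577658
```

Carton is square to the rail (within 0.4°, noise level). The button is being pressed; continue until a hard stop.

```bash
python3 -m pendant '[[[2,0,0],[0,0,0],0],[[0,0,0],[0,0,0],0]]'
python3 -m pendant '[[[2,0,0],[0,0,0],0],[[0,0,0],[0,0,0],0]]'
python3 -m pendant '[[[2,0,0],[0,0,0],0],[[0,0,0],[0,0,0],0],[[0,0,0],[0,0,0],0]]'
```

```text
t: 13.32
tool_pos: [0.4881, 0.1683, 0.0443]
tool_rot: [0.465, 0.533, -0.465, 0.533]
force: [-1.1, -0.1, 4.9]
grip_width: 0.0001
t: 13.48
tool_pos: [0.4882, 0.1683, 0.0438]
tool_rot: [0.465, 0.533, -0.465, 0.533]
force: [-6.0, -0.8, 23.2]
grip_width: -0.0001
t: 13.73
tool_pos: [0.4884, 0.1684, 0.0433]
tool_rot: [0.465, 0.532, -0.464, 0.533]
force: [-14.0, -3.3, 46.7]
grip_width: 0.0005
```

```bash
python3 -m pendant '[[[-6,0,0],[0,0,0],0],[[-15,0,0],[0,0,0],0],[[-30,0,0],[0,0,0],0],[[-35,0,0],[0,0,0],0],[[-35,0,0],[0,0,0],0],[[-30,0,0],[0,0,0],0],[[0,0,0],[0,0,0],0],[[0,0,0],[0,0,0],0]]'
python3 -c "
from h import *
print(arm.read_state()['force'])
Q=['carton_mid','carton_top','record_top','spray','oil','mug','taperoll','squat','wrench','bladepack']
c=spots('scene',Q,2);save(c,'s10.png')
c=spots('top',Q,1);save(c,'t10.png')"
```

```text
t: 14.4
tool_pos: [0.4891, 0.1685, 0.1928]
tool_rot: [0.466, 0.532, -0.464, 0.534]
force: [0.5, -0.1, -0.2]
grip_width: -0.0001
[ 0.49088287 -0.0877301  -0.21385294]
scene carton_mid 0.97 [0.516 0.016 0.042]
scene carton_mid 0.73 [ 0.282 -0.274  0.071]
scene carton_top 0.96 [0.507 0.086 0.038]
scene carton_top 0.75 [ 0.283 -0.273  0.138]
scene record_top 0.55 [0.487 0.169 0.054]
scene spray 0.72 [ 0.712 -0.184  0.002]
scene spray 0.58 [ 0.432 -0.175  0.017]
scene oil 0.7 [ 0.678  0.061 -0.   ]
scene mug 0.93 [ 0.549 -0.368 -0.003]
scene taperoll 0.92 [ 0.649 -0.34  -0.002]
scene squat 0.94 [ 0.72  -0.071 -0.002]
scene wrench 0.69 [ 0.428 -0.174  0.016]
scene bladepack 0.95 [ 0.41  -0.035  0.013]
top carton_mid 0.62 [ 0.29  -0.275  0.068]
top carton_top 0.96 [0.509 0.089 0.04 ]
top record_top 0.49 [0.482 0.169 0.047]
top spray 0.75 [ 0.716 -0.188 -0.002]
top oil 0.75 [0.681 0.062 0.003]
top mug 0.65 [ 0.552 -0.366 -0.002]
top taperoll 0.67 [ 0.651 -0.342  0.001]
top squat 0.96 [ 0.717 -0.068 -0.006]
top wrench 0.67 [ 0.43  -0.178  0.007]
top bladepack 0.87 [ 0.412 -0.028  0.012]
```

View pics/s10.png

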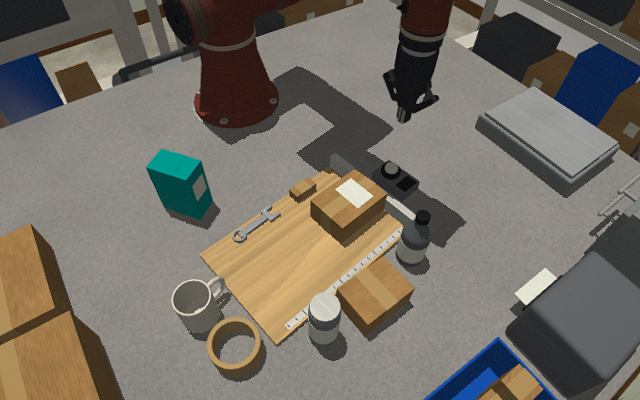

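View pics/t10.png

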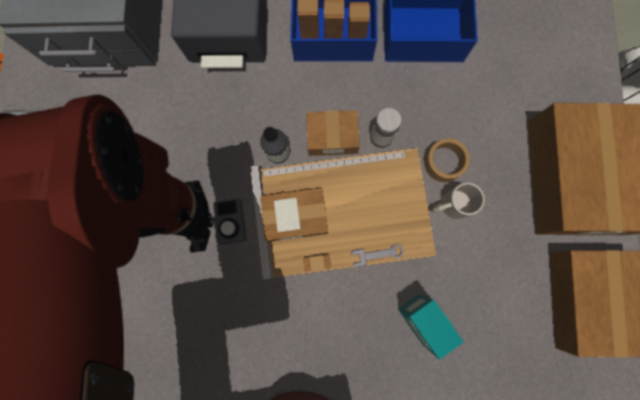

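The carton lies flush against the stop (scene picture around pixel 348,205; top picture around 293,213). The button at (391,170) is up, and the bystanders are where they started.

```bash
python3 -c "
from rig import arm
print(arm.job_done())"
```

```text
the job is handed in; nothing more can be done
None
```

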